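# Couple the drive sleeve to the burner lift

## Task

First lift the dust cap off the burner lift's square drive and stand it upright in the white tray. Then lay the open-mouthed sleeve (not the closed blank) in the raised track, window up and mouth towards the drive but still short of it, and let go of it. Finally push it from behind along the track, fully home on the drive, until the spring ball clicks up into its window, leaving the other things on the bench where they are.

Things in the scene. Friction and masses are not known exactly. Their poses are not given: they have to be found in the camera images.
- drive_unit: Fixed burner-lift unit. Origin on the bench under the face (shoulder) of its gearbox; x points along the track into the gearbox (push direction), y across, z up. Gearbox: white box, x 0 to 70, y +-45, 100 mm high, low black dial on top (to 109 mm). In front of it (negative x) a raised track and, over the track, a square steel drive sticking out.
- shoulder (a point): Point on the drive's axis at the gearbox face (unit's x 0, y 0, z 62 mm); axes as the drive unit. The sleeve's mouth touches this face when home.
- drive_tip (a point): Free end of the drive, on its axis (unit's x -45, y 0, z 62 mm); axes as the drive unit. The drive is 20 mm square, level, sides upright, its axis 22 mm above the track floor, reaching from x -45 to the gearbox face at 0.
- track_floor (a point): Point on the centre line of the track floor (unit's x -110, y 0, z 40 mm); axes as the drive unit. Grey rail, x -185 to 0, floor 40 mm above the bench, 62 mm wide outside, open at its rear end. Its side lips are 46.4 mm apart at the floor, flare outwards above 3 mm and end 9 mm above the floor.
- ball (a joint): Spring ball on top of the drive (15 mm ball, 22 mm from the shoulder, standing 6 mm proud). Value: how far it is pressed in, m: 0 = fully out, 0.007 = limit. Pressed about 3 to 4 mm while the sleeve's roof rides over it; back to 0 when it clicks into the window. Spring 3.6 N plus 1.2 N per mm; the push takes about 4 to 10 N.
- cap: Loose black plastic dust cap, a hood open below and towards the gearbox: 46 long (x), 40 wide (y), 52 mm high, 60 g. Origin: centre of its underside; z up. Starts on the track floor over the drive, centre 31 mm before the shoulder, axes as the drive unit. Lift straight up at least 45 mm, gripped across its width.
- tray: Fixed white open tray, 130 x 130 mm, rim 14 mm high, walls 4 mm, floor about 4 mm thick. Origin: centre of its underside, z up. Empty: for the cap.
- sleeve: Loose aluminium square bar, 90 long (x) by 44 by 44 mm, 0.25 to 0.49 kg, dark rings near its back. Origin: centre of its underside; x points to its mouth, z up. Mouth: square bore 23 mm wide, 22 mm high, 50 mm deep, its centre 22 mm above the underside. Window in the roof: 18 long, 18 mm wide, centred 22 mm behind the mouth. Starts lying on the bench, window up.
- sleeve_mouth (a point): Centre of the sleeve's open mouth (45 mm ahead of its origin, 22 mm up); axes as the sleeve.
- sleeve_back (a point): Centre of the sleeve's flat closed back face (45 mm behind its origin, 22 mm up), where it is pushed; axes as the sleeve.
- blank: Bystander: closed coupling of the same 44 mm square aluminium, 75 mm long with a solid round steel nose 32 mm thick and 35 mm long at +x; no bore, no window. Origin 20 mm behind the root of the nose, on the underside.
- lamp: Bystander: upright grey lamp module, 52 mm wide at the foot, 95 mm tall. Origin: centre of its foot.
- flask: Bystander: upright white plastic bottle, 60 mm wide, 130 mm tall. Origin: centre of its foot.
- beaker: Bystander: glass beaker, 64 mm wide, 70 mm tall. Origin: centre of its foot.
- jar: Bystander: amber jar, 56 mm wide, 70 mm tall. Origin: centre of its foot.
- spanner: Bystander: spanner, 160 mm long, lying along its x. Origin: middle of its underside.
Not all that is in view belongs to the job. Leave any green, red or turquoise look-alike of the cap alone.

How it is judged:
By the outcome, as a careful person would: the job done as asked, in the order asked, and still so for the second after the job is handed in, with the robot touching nothing.
It also fails if it takes over 70 s, if anything falls off the work surface, if the arm or the gripper's body presses on something with over 40 N, if the wrist force passes 120 N, or if a joint passes its speed limit or range.

## Robot

A 6-joint arm with a two-finger parallel gripper is mounted at the origin on the work surface. World frame = base frame: x ahead of the robot, y to its left, z up, the work surface at z = 0. Lengths are in m, angles in rad, forces in N, time in s.
With the tool pointing down it reaches from about 0.375 to 0.75 m from the base axis. Payload 9 kg.
Tool frame: the origin (TCP) lies midway between the tips of the shut fingers; the grasp point (between the pads) lies 19 mm behind it; z points along the fingers, y is the direction in which the jaws open and shut (so a half turn about z gives the same grasp; the last joint's range is limited). The gripper opens to 85 mm and grips with 20 to 120 N. Pads are 22 mm wide; open, the fingers measure 114 mm over their backs; the gripper's body (76 mm by 85 mm) begins 54 mm behind the grasp point. The pads swing forward as they close: fully open they stand 13 mm farther back than shut.
Start: joints at [1.093, 0.104, 0.097, 1.564, 0, 1.353], TCP at [0.154, 0.58, 0.231] pointing down, gripper open.
Joint ranges: [-2.99, 2.99], [-0.84, 1.86], [-1.1, 1.16], [-1.84, 2.11], [-1.51, 1.56], [-3.14, 3.14]. Speed limits (rad/s): [2.22, 2.22, 2.57, 3.14, 3.14, 3.14].

## Interface

Orientations are given as a 3x3 rotation matrix whose columns are the frame's x, y, z axes.
In Python, from station import manip, viewer gives the robot as it stands.
- The arm moves only by the shell command python3 -m inch 'ROWS' [FORCE]. ROWS is JSON, a list of rows, each an object with "delta_pos": the shift along the tool's x, y, z in cm, a list of three; "turn": the turn, a rotation vector about the tool's x, y, z in rad, a list of three; "hand": the opening, from -1 (shut) to 1 (fully open). A call has 1 to 12 rows; each row is the pose to reach, as a shift and turn from the pose commanded when the call began, along the tool's axes at that moment; what a row does not reach only later rows make up. A row lasts 1/8 s, in which the tool goes at most 62.5 mm and 10.7 degrees, less where a joint would pass 70% of its speed; a pose out of reach is approached as far as the arm can. A call with a gripper value outside its range is refused whole. The fingers move at their own pace and stop on an object; FORCE is the grip in N (left out, the last holds). Time passes only in rows, so rows that repeat a pose let the fingers close. It gives the time, the measured TCP pose, the force and the opening at its end, in the units of the state.
- manip.sense(): the state, without advancing time (a new reading comes with each control period).
- viewer.read_camera(name): name is "side" or "top"; returns the picture (384x512x3 uint8, red, green, blue); there is no depth.
- viewer.calibration(name): a dict with "fx", "fy", "cx", "cy" (pixels), "R" (3x3) and "t" (3): a world point X has camera coordinates R X + t. Camera axes: x right, y down, z forward; pixel columns grow to the right and rows downward; lengths in m; the calibration is good to about 2 mm. A picture is of the moment at which its call begins. calibration takes no time and is no camera call.
- manip.job_done(): hands the job in, once; it reports no verdict.
The state is a dict: "time_s": time; "joint_positions": joint angles; "qvel": joint speeds; "joint_torque": joint torques, N m; "tool_pos": TCP position; "orientation": TCP orientation; "ft_force": force on the tool from outside, world axes, zero at the start; "moment": the same for the moment, N m; "finger_gap": finger opening in m.
Only numpy, scipy, OpenCV 4.12 (cv2) and the standard library are available. Lean on these libraries where they do the work, as an engineer would, in place of code of your own. Each camera call takes 0.05 s, during which the arm holds its last target.

## Working session

There is one attempt and no reset: what is moved stays moved. The work goes in short steps, Python scripts to look and compute and a shell command to move; the robot and the scene stay as the last step left them, time stands still between calls to the robot, and variables do not carry over. Pictures are saved under pics/ and viewed, and the job is handed in when it is done.

```bash
ls; mkdir -p pics; python3 - <<'E'
from station import manip, viewer
import cv2
s=manip.sense(); print({k:s[k] for k in ('time_s','tool_pos','orientation','finger_gap','ft_force')})
for n in('side','top'):
    c=viewer.calibration(n); print(n,c)
    cv2.imwrite(f'pics/{n}0.png',cv2.resize(viewer.read_camera(n)[:,:,::-1],(800,600),interpolation=cv2.INTER_CUBIC))
E
```

```text
pics
{'time_s': 0.0, 'tool_pos': array([0.15395241, 0.57956385, 0.23051401]), 'orientation': array([[-9.66438607e-01,  2.56896900e-01, -6.33577089e-04],
       [ 2.56897496e-01,  9.66437931e-01, -1.18377085e-03],
       [ 3.08205869e-04, -1.30680622e-03, -9.99999099e-01]]), 'finger_gap': 0.08524554413637114, 'ft_force': array([ 0.87353045, -0.45945429, -0.25954932])}
side {'fx': 371.8930172741024, 'fy': 371.8930172741024, 'cx': 257.5674108478596, 'cy': 195.6989513910127, 'R': array([[ 0.98095168, -0.19303374,  0.02172025],
       [-0.10774713, -0.63373691, -0.76600789],
       [ 0.16163029,  0.74907643, -0.64246412]]), 't': array([-0.54668171,  0.09861421,  0.86300408])}
top {'fx': 348.1296491255903, 'fy': 348.1296491255903, 'cx': 252.03138209448593, 'cy': 190.62933674713108, 'R': array([[-0.01365335, -0.99979825, -0.01473268],
       [-0.99691001,  0.01475083, -0.07715466],
       [ 0.07735641,  0.01363373, -0.99691028]]), 't': array([-0.00859977,  0.54472917,  0.80996329])}
```

View pics/side0.png

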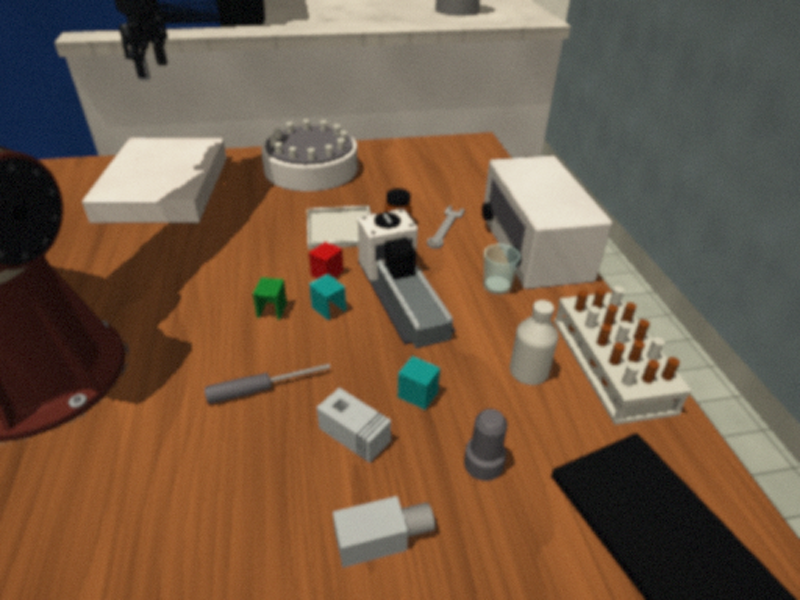

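View pics/top0.png

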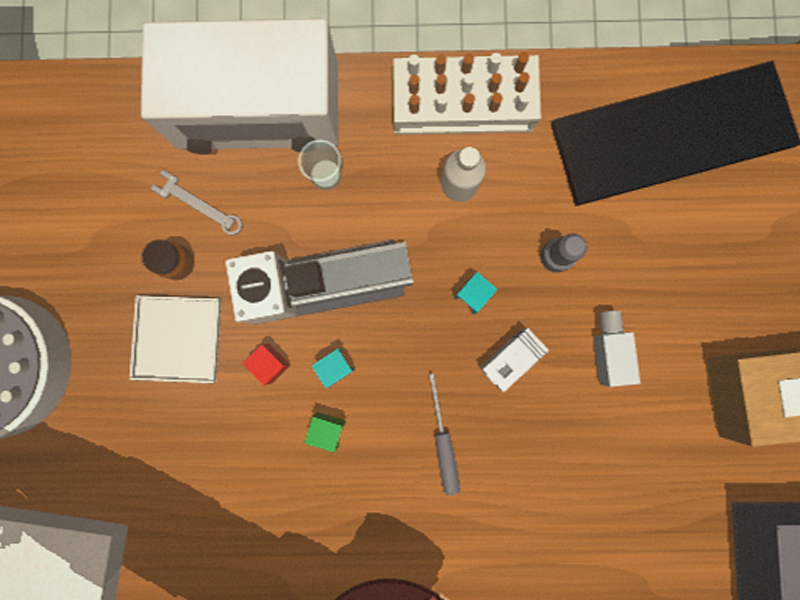

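Top view: drive unit at about (255,285)–(410,265), tray at (175,338), and the sleeve with its window at (505,370), its mouth towards lower-left. The closed blank is at (617,350). I'll zoom in for measuring.

```bash
cat > h.py <<'E'
import numpy as np, cv2
from station import manip, viewer
def proj(n,P):
    c=viewer.calibration(n); P=np.atleast_2d(P)@c['R'].T+c['t']
    return np.c_[c['fx']*P[:,0]/P[:,2]+c['cx'], c['fy']*P[:,1]/P[:,2]+c['cy']]
def back(n,uv,z):
    c=viewer.calibration(n); uv=np.atleast_2d(uv).astype(float)
    d=np.c_[(uv[:,0]-c['cx'])/c['fx'],(uv[:,1]-c['cy'])/c['fy'],np.ones(len(uv))]@c['R']
    o=-c['R'].T@c['t']; return o+d*((z-o[2])/d[:,2])[:,None]
def crop(n,u0,v0,w,h,k,fn,polys=(),img=None):
    im=(viewer.read_camera(n) if img is None else img)[:,:,::-1]
    im=cv2.resize(im[v0:v0+h,u0:u0+w],None,fx=k,fy=k,interpolation=cv2.INTER_CUBIC).copy()
    for p,col in polys:
        q=((proj(n,p)-[u0,v0]+.5)*k).round().astype(int)
        cv2.polylines(im,[q],True,col,1,cv2.LINE_AA)
    cv2.imwrite(fn,im)
def pose(x,y,z,yaw):
    c,s=np.cos(yaw),np.sin(yaw); R=np.array([[c,-s,0],[s,c,0],[0,0,1]]); t=np.array([x,y,z])
    return lambda p: np.asarray(p)@R.T+t
def rect(x0,x1,y0,y1,z): return np.array([[x0,y0,z],[x1,y0,z],[x1,y1,z],[x0,y1,z]],float)
E
python3 - <<'E'
from h import *
im=viewer.read_camera('top'); cv2.imwrite('pics/top_raw.png',im[:,:,::-1])
crop('top',140,150,130,60,6,'pics/c_unit.png',img=im)
crop('top',295,195,70,60,9,'pics/c_sl.png',img=im)
E
```

```text
(no output)
```

View pics/c_unit.png

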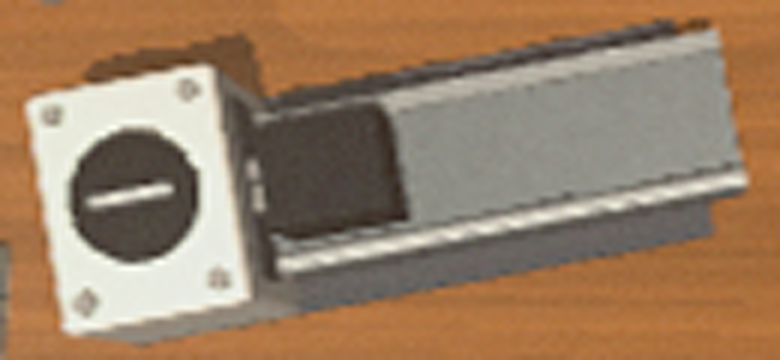

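View pics/c_sl.png

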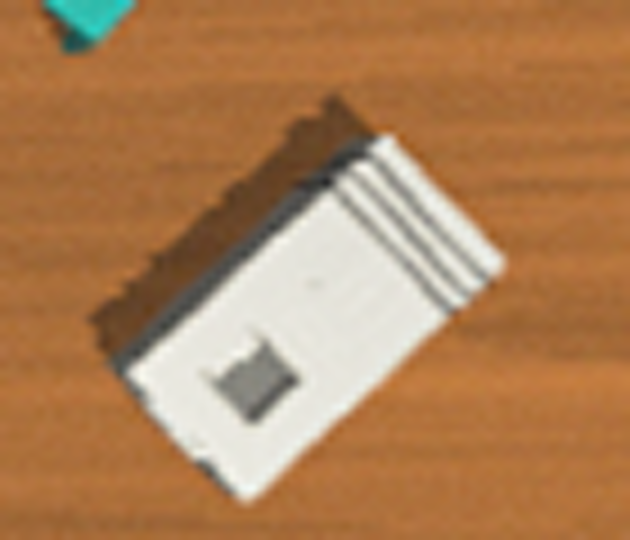

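```bash
cat > fit.py <<'E'
from h import *
from scipy.optimize import least_squares
def fit(n,pts,px,g):
    f=lambda q: (proj(n,pose(q[0],q[1],0,q[2])(pts))-px).ravel()
    r=least_squares(f,g); return r.x, np.abs(r.fun).max(), r.fun.reshape(-1,2).round(2)
E
python3 - <<'E'
from fit import *
un=lambda a,k,o:(np.array(a)+.5)/k-.5+np.array(o)
up=np.array([[0,-45,100],[0,45,100],[70,-45,100],[70,45,100],[-185,-31,49],[-185,31,49]])/1e3
ux=un([(215,65),(252,303),(30,100),(67,335),(718,32),(747,185)],6,(140,150))
u=fit('top',up,ux,[.6,.15,1.6]); print('unit',u)
sp=np.array([[45,22,44],[45,-22,44],[-45,22,44],[-45,-22,44]])/1e3
sx=un([(247,503),(122,370),(507,265),(385,135)],9,(295,195))
s=fit('top',sp,sx,[.5,-.1,2.3]); print('sleeve',s)
tp=np.array([[65,65,14],[65,-65,14],[-65,65,14],[-65,-65,14]])/1e3
tx=un([(137,296),(219,298),(131,380),(216,383)],1.5625,(0,0))
t=fit('top',tp,tx,[.5,.25,0]); print('tray',t)
U=pose(u[0][0],u[0][1],0,u[0][2])
print('cap',U([-.031,0,.04]),'tip',U([-.045,0,.062]),'drop',U([-.11,0,.04]))
im=viewer.read_camera('side'); cv2.imwrite('pics/side_raw.png',im[:,:,::-1])
S=pose(s[0][0],s[0][1],0,s[0][2]);T=pose(*t[0][:2],0,t[0][2])
P=[(U(rect(0,.07,-.045,.045,.1)),(0,0,255)),(U(rect(-.185,0,-.031,.031,.049)),(0,0,255)),(U(rect(-.054,-.008,-.02,.02,.092)),(0,255,255)),
(S(rect(-.045,.045,-.022,.022,.044)),(255,0,0)),(S(rect(-.045,.045,-.022,.022,.0)),(255,0,0)),(S(rect(.014,.032,-.009,.009,.044)),(255,0,0)),(T(rect(-.065,.065,-.065,.065,.014)),(0,255,0))]
crop('side',180,120,130,180,4,'pics/ov_s.png',P,im[:])
crop('top',70,140,290,120,2.7,'pics/ov_t.png',P)
E
```

```text
unit (array([0.56401203, 0.14148107, 1.74135695]), np.float64(0.8693061712803001), array([[-0.16, -0.63],
       [ 0.58,  0.23],
       [-0.87, -0.56],
       [-0.43,  0.85],
       [ 0.4 , -0.26],
       [ 0.53,  0.32]]))
sleeve (array([ 0.44988401, -0.19330603,  2.28757595]), np.float64(0.500771637482444), array([[-0.32, -0.13],
       [ 0.5 ,  0.18],
       [-0.31, -0.09],
       [ 0.13,  0.05]]))
tray (array([ 0.48694368,  0.32104615, -0.0398441 ]), np.float64(0.5102657395280801), array([[-0.31, -0.06],
       [ 0.51, -0.  ],
       [ 0.14,  0.24],
       [-0.33, -0.18]]))
cap [0.56927381 0.11093089 0.04      ] tip [0.5716501  0.09713403 0.062     ] drop [0.58268287 0.0330772  0.04      ]
```

View pics/ov_s.png

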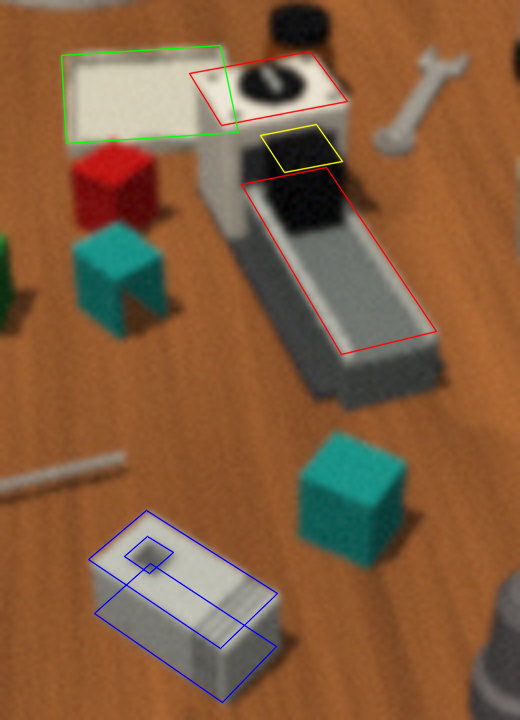

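View pics/ov_t.png

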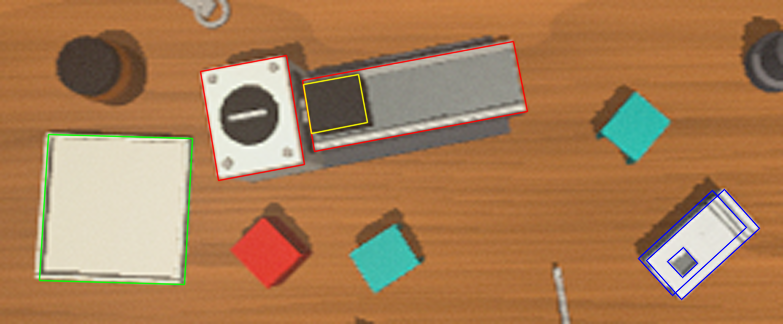

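Overlays agree with both pictures to about 1 px: the unit's axes are along its box, the sleeve lies at blue with its window matching, and the tray is at green. Next I'll work out the move above the cap.

```bash
cat >> h.py <<'E'
UX,UY,UYAW=.5640,.1415,1.7414
U=pose(UX,UY,0,UYAW)
from scipy.spatial.transform import Rotation as Rn
def go(p,jaw_deg):
    """shift (cm, tool axes) and turn to get TCP to p, tool down, jaws along world angle jaw_deg (mod 180, nearest)"""
    s=manip.sense(); R0=np.array(s['orientation']); p0=np.array(s['tool_pos'])
    best=None
    for k in(0,180):
        a=np.radians(jaw_deg+k); y=np.array([np.cos(a),np.sin(a),0]); z=np.array([0,0,-1.]); R=np.c_[np.cross(y,z),y,z]
        v=Rn.from_matrix(R0.T@R).as_rotvec()
        if best is None or np.linalg.norm(v)<np.linalg.norm(best): best=v
    print('delta_cm',(R0.T@(np.array(p)-p0)*100).round(2),'turn',best.round(3))
def st():
    s=manip.sense(); print('t',round(s['time_s'],2),'tcp',s['tool_pos'].round(4),'F',s['ft_force'].round(1),'gap',round(s['finger_gap'],4),'q',np.round(s['joint_positions'],2))
E
python3 - <<'E'
from h import *
c=U([-.031,0,0]); c[2]=.16; print(c, np.degrees(UYAW)); go(c,np.degrees(UYAW)-90)
E
```

```text
[0.5692631  0.11095004 0.16      ] 99.77487044408156
delta_cm [-52.17 -34.63   7.11] turn [-1.00e-03  0.00e+00  1.14e+00]
```

```bash
python3 -m inch '[{"delta_pos":[-52.17,-34.63,7.1],"turn":[-0.001,0,1.14],"hand":0.5},{"delta_pos":[-52.17,-34.63,7.1],"turn":[-0.001,0,1.14],"hand":0.5},{"delta_pos":[-52.17,-34.63,7.1],"turn":[-0.001,0,1.14],"hand":0.5},{"delta_pos":[-52.17,-34.63,7.1],"turn":[-0.001,0,1.14],"hand":0.5},{"delta_pos":[-52.17,-34.63,7.1],"turn":[-0.001,0,1.14],"hand":0.5},{"delta_pos":[-52.17,-34.63,7.1],"turn":[-0.001,0,1.14],"hand":0.5},{"delta_pos":[-52.17,-34.63,7.1],"turn":[-0.001,0,1.14],"hand":0.5},{"delta_pos":[-52.17,-34.63,7.1],"turn":[-0.001,0,1.14],"hand":0.5},{"delta_pos":[-52.17,-34.63,7.1],"turn":[-0.001,0,1.14],"hand":0.5},{"delta_pos":[-52.17,-34.63,7.1],"turn":[-0.001,0,1.14],"hand":0.5},{"delta_pos":[-52.17,-34.63,7.1],"turn":[-0.001,0,1.14],"hand":0.5},{"delta_pos":[-52.17,-34.63,7.1],"turn":[-0.001,0,1.14],"hand":0.5}]'; python3 - <<'E'
from h import *
im=viewer.read_camera('side'); st()
c=U([-.031,0,0]); c[2]=.06; go(c,np.degrees(UYAW)-90)
crop('side',190,70,130,140,4,'pics/a_s.png',img=im)
E
```

```text
time_s: 1.75
tool_pos: [0.5691, 0.111, 0.16]
orientation: [[-0.169, 0.986, -0.0], [0.986, 0.169, 0.001], [0.001, -0.0, -1.0]]
ft_force: [-0.1, -0.7, -0.2]
finger_gap: 0.0638
t 1.8 tcp [0.5689 0.1118 0.1603] F [ 0.1  0.6 -0.1] gap 0.0641 q [-0.03  0.04 -0.1   1.43  0.    1.37]
delta_cm [-0.1   0.02 10.03] turn [ 0.    -0.001  0.001]
```

View pics/a_s.png

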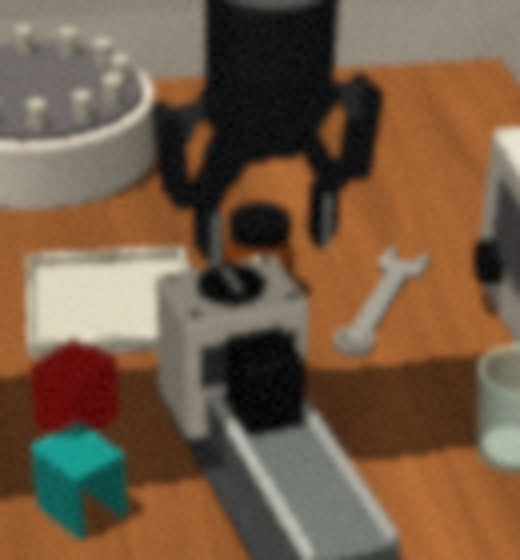

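Fingers straddle the gearbox line above the cap (tips at about (210,250) and (322,240) in the crop). Descending.

```bash
python3 -m inch '[{"delta_pos":[0,0,3],"turn":[0,0,0],"hand":0.5},{"delta_pos":[0,0,6],"turn":[0,0,0],"hand":0.5},{"delta_pos":[0,0,8.5],"turn":[0,0,0],"hand":0.5},{"delta_pos":[0,0,10],"turn":[0,0,0],"hand":0.5},{"delta_pos":[0,0,10],"turn":[0,0,0],"hand":0.5},{"delta_pos":[0,0,10],"turn":[0,0,0],"hand":0.5}]' 25; python3 - <<'E'
from h import *
im=viewer.read_camera('side'); st()
crop('side',190,70,130,140,4,'pics/b_s.png',img=im)
crop('top',130,120,130,100,6,'pics/b_t.png')
E
```

```text
time_s: 2.55
tool_pos: [0.5701, 0.1116, 0.0616]
orientation: [[-0.171, 0.985, 0.002], [0.985, 0.171, 0.001], [0.0, 0.003, -1.0]]
ft_force: [-0.4, -0.0, 0.6]
finger_gap: 0.0643
t 2.6 tcp [0.5702 0.1115 0.0617] F [0.7 0.9 0.4] gap 0.064 q [-0.03  0.08 -0.23  1.25  0.    1.37]
```

View pics/b_s.png

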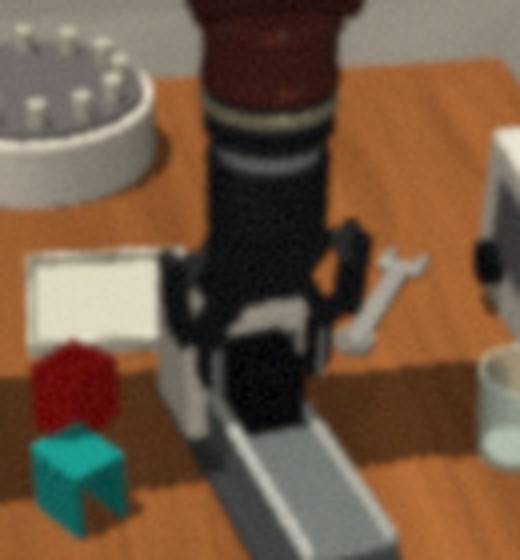

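View pics/b_t.png

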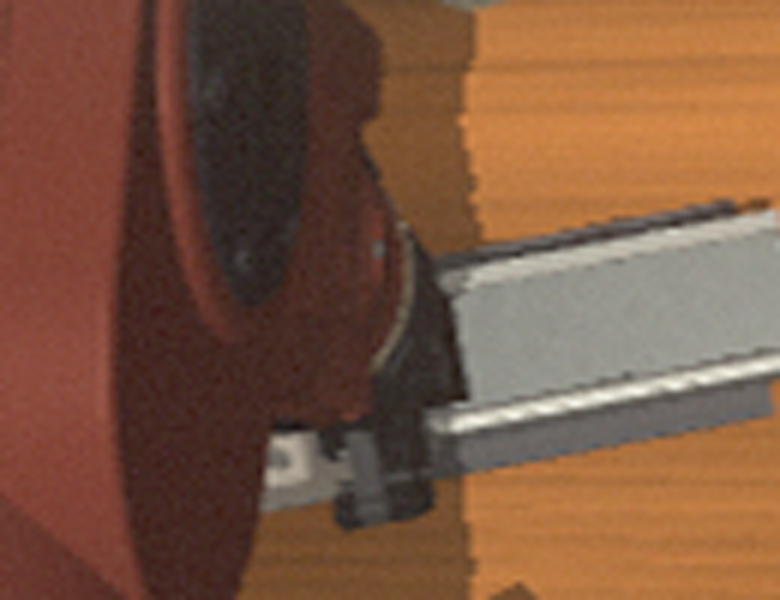

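Fingers stand either side of the black cap (cap at (262,380), fingertips at (212,370) and (320,360)). Closing.

```bash
python3 -m inch '[{"delta_pos":[0,0,0.4],"turn":[0,0,0],"hand":0.5},{"delta_pos":[0,0,0.4],"turn":[0,0,0],"hand":-0.3},{"delta_pos":[0,0,0.4],"turn":[0,0,0],"hand":-0.3},{"delta_pos":[0,0,0.4],"turn":[0,0,0],"hand":-0.3},{"delta_pos":[0,0,0.4],"turn":[0,0,0],"hand":-0.3},{"delta_pos":[0,0,0.4],"turn":[0,0,0],"hand":-0.3},{"delta_pos":[0,0,0.4],"turn":[0,0,0],"hand":-0.3}]' 25; python3 -c "from h import *;st()"
```

```text
time_s: 3.52
tool_pos: [0.5694, 0.1112, 0.0563]
orientation: [[-0.17, 0.985, 0.001], [0.985, 0.17, 0.001], [0.001, 0.001, -1.0]]
ft_force: [-0.2, 0.0, -0.9]
finger_gap: 0.0398
t 3.52 tcp [0.5694 0.1112 0.0563] F [-0.2  0.  -0.9] gap 0.0398 q [-0.03  0.09 -0.24  1.24  0.    1.37]
```

Gripped at 39.8 mm, the cap's width. Lifting straight up 11 cm.

```bash
python3 -m inch '[{"delta_pos":[0,0,-1],"turn":[0,0,0],"hand":-0.3},{"delta_pos":[0,0,-3],"turn":[0,0,0],"hand":-0.3},{"delta_pos":[0,0,-5.5],"turn":[0,0,0],"hand":-0.3},{"delta_pos":[0,0,-8],"turn":[0,0,0],"hand":-0.3},{"delta_pos":[0,0,-11],"turn":[0,0,0],"hand":-0.3},{"delta_pos":[0,0,-11],"turn":[0,0,0],"hand":-0.3},{"delta_pos":[0,0,-11],"turn":[0,0,0],"hand":-0.3}]'; python3 - <<'E'
from h import *
im=viewer.read_camera('side'); st()
crop('side',190,60,130,150,4,'pics/c_s.png',img=im)
go([.487,.321,.166],0); go([.487,.321,.166],-2.3+20)
E
```

```text
time_s: 4.4
tool_pos: [0.5694, 0.1112, 0.1666]
orientation: [[-0.17, 0.985, 0.001], [0.985, 0.17, 0.001], [0.0, 0.001, -1.0]]
ft_force: [-0.4, -0.9, -0.1]
finger_gap: 0.0395
t 4.45 tcp [0.569  0.1112 0.1659] F [-1.2  0.  -1. ] gap 0.0398 q [-0.03  0.04 -0.09  1.44  0.    1.37]
delta_cm [22.07 -4.51  0.  ] turn [ 0.    -0.001  0.171]
delta_cm [22.07 -4.51  0.  ] turn [ 0.    -0.001 -0.138]
```

View pics/c_s.png

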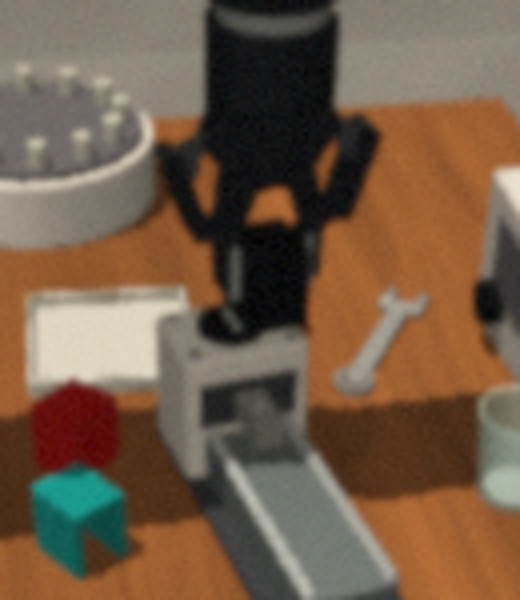

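Cap held upright (crop (270,270)), drive now bare at (262,415). Moving to the tray.

```bash
python3 -m inch '[{"delta_pos":[4.4,-0.9,0],"turn":[0,0,0.04],"hand":-0.3},{"delta_pos":[9,-1.8,0],"turn":[0,0,0.08],"hand":-0.3},{"delta_pos":[13.5,-2.7,0],"turn":[0,0,0.12],"hand":-0.3},{"delta_pos":[18,-3.6,0],"turn":[0,0,0.15],"hand":-0.3},{"delta_pos":[22,-4.5,0],"turn":[0,0,0.17],"hand":-0.3},{"delta_pos":[22,-4.5,3],"turn":[0,0,0.17],"hand":-0.3},{"delta_pos":[22,-4.5,7],"turn":[0,0,0.17],"hand":-0.3},{"delta_pos":[22,-4.5,11],"turn":[0,0,0.17],"hand":-0.3},{"delta_pos":[22,-4.5,13],"turn":[0,0,0.17],"hand":-0.3},{"delta_pos":[22,-4.5,13.9],"turn":[0,0,0.17],"hand":-0.3},{"delta_pos":[22,-4.5,13.9],"turn":[0,0,0.17],"hand":-0.3}]'; python3 - <<'E'
from h import *
im=viewer.read_camera('side'); st()
crop('side',170,60,130,150,4,'pics/d_s.png',img=im)
E
```

```text
time_s: 5.82
tool_pos: [0.4879, 0.3205, 0.0278]
orientation: [[-0.001, 1.0, 0.001], [1.0, 0.001, 0.001], [0.001, 0.001, -1.0]]
ft_force: [0.1, -1.3, -0.3]
finger_gap: 0.0397
t 5.88 tcp [0.4884 0.3207 0.0285] F [ 0.6  0.4 -0.6] gap 0.04 q [ 0.36  0.12 -0.26  1.19  0.    1.93]
```

View pics/d_s.png

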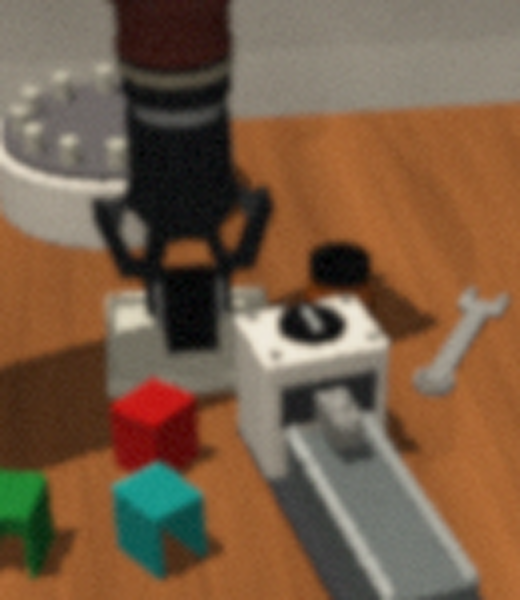

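The cap hangs just over the tray floor, about 7 mm to go.

```bash
python3 -m inch '[{"delta_pos":[0,0,0.3],"turn":[0,0,0],"hand":-0.3},{"delta_pos":[0,0,0.5],"turn":[0,0,0],"hand":-0.3},{"delta_pos":[0,0,0.6],"turn":[0,0,0],"hand":-0.3},{"delta_pos":[0,0,0.7],"turn":[0,0,0],"hand":-0.3},{"delta_pos":[0,0,0.7],"turn":[0,0,0],"hand":-0.3}]'
```

```text
time_s: 6.5
tool_pos: [0.4877, 0.3204, 0.0204]
orientation: [[-0.001, 1.0, 0.001], [1.0, 0.001, 0.001], [0.001, 0.001, -1.0]]
ft_force: [0.8, 0.0, -1.0]
finger_gap: 0.0394
```

```bash
python3 -m inch '[{"delta_pos":[0,0,0.05],"turn":[0,0,0],"hand":0.3},{"delta_pos":[0,0,0.05],"turn":[0,0,0],"hand":0.3},{"delta_pos":[0,0,0.05],"turn":[0,0,0],"hand":0.3},{"delta_pos":[0,0,0.05],"turn":[0,0,0],"hand":0.3},{"delta_pos":[0,0,-2],"turn":[0,0,0],"hand":0.3},{"delta_pos":[0,0,-6],"turn":[0,0,0],"hand":0.3},{"delta_pos":[0,0,-11],"turn":[0,0,0],"hand":0.3},{"delta_pos":[0,0,-15],"turn":[0,0,0],"hand":0.3},{"delta_pos":[0,0,-15],"turn":[0,0,0],"hand":0.3}]'; python3 - <<'E'
from h import *
st()
go([.4499,-.1933,.17],131.07-90)
E
```

```text
time_s: 7.62
tool_pos: [0.4898, 0.3212, 0.1761]
orientation: [[-0.001, 1.0, 0.008], [1.0, 0.001, 0.003], [0.003, 0.008, -1.0]]
ft_force: [0.5, 0.4, 0.3]
finger_gap: 0.0554
t 7.62 tcp [0.4898 0.3212 0.1761] F [0.5 0.4 0.3] gap 0.0554 q [ 0.36  0.04 -0.06  1.45  0.    1.93]
delta_cm [-51.45  -4.05   0.4 ] turn [ 0.009 -0.    -0.716]
```

```bash
python3 -m inch '[{"delta_pos":[-4,-0.3,0],"turn":[0,0,-0.06],"hand":0.5},{"delta_pos":[-9,-0.6,0],"turn":[0,0,-0.12],"hand":0.5},{"delta_pos":[-14,-1,0],"turn":[0,0,-0.2],"hand":0.5},{"delta_pos":[-20,-1.5,0],"turn":[0,0,-0.3],"hand":0.5},{"delta_pos":[-26,-2,0],"turn":[0,0,-0.4],"hand":0.5},{"delta_pos":[-32,-2.5,0],"turn":[0,0,-0.5],"hand":0.5},{"delta_pos":[-38,-3,0],"turn":[0,0,-0.6],"hand":0.5},{"delta_pos":[-44,-3.5,0],"turn":[0,0,-0.7],"hand":0.5},{"delta_pos":[-49,-4,0],"turn":[0,0,-0.716],"hand":0.5},{"delta_pos":[-51.4,-4,0],"turn":[0,0,-0.716],"hand":0.5},{"delta_pos":[-51.4,-4,0],"turn":[0,0,-0.716],"hand":0.5}]'; python3 - <<'E'
from h import *
im=viewer.read_camera('side'); it=viewer.read_camera('top'); st()
np.save('side1.npy',im);np.save('top1.npy',it)
crop('side',180,120,200,150,4,'pics/e_s.png',img=im)
crop('top',70,140,150,110,5,'pics/e_t.png',img=it)
go([.4499,-.1933,.1],131.07-90)
E
```

```text
time_s: 9.0
tool_pos: [0.4476, -0.1949, 0.1698]
orientation: [[-0.655, 0.756, 0.0], [0.756, 0.655, 0.001], [0.001, 0.001, -1.0]]
ft_force: [-0.8, 0.4, 0.3]
finger_gap: 0.064
t 9.1 tcp [ 0.4479 -0.1931  0.1699] F [-0.6  0.4  0.4] gap 0.0638 q [-0.68 -0.25 -0.35  1.47  0.    0.18]
delta_cm [-0.16  0.13  6.99] turn [ 0.001 -0.001  0.   ]
```

View pics/e_s.png

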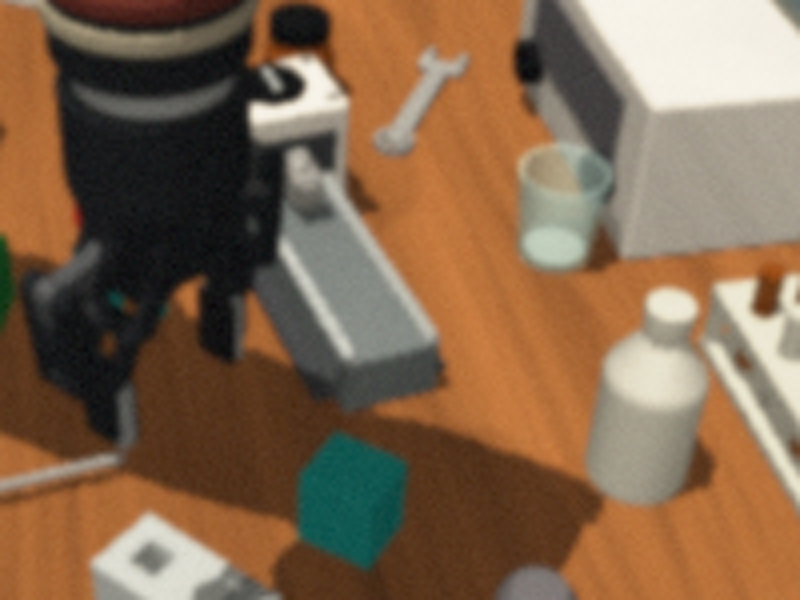

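View pics/e_t.png

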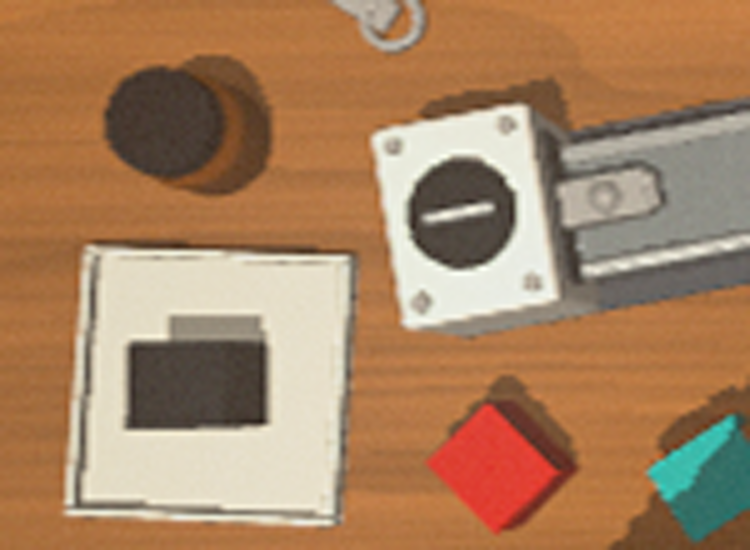

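The cap stands upright in the tray (top crop (197,385)) and the bare drive shows its ball at (605,195). Refining the unit pose with drive features from both cameras, and checking the arm against the cameras.

```bash
python3 - <<'E'
from h import *
im=np.load('side1.npy'); it=np.load('top1.npy')
un=lambda a,k,o:(np.array(a)+.5)/k-.5+np.array(o)
print('tip mid obs',un((166,395),4,(180,120)),'proj',proj('side',[.4479,-.1931,.178]))
print('ball obs',un((605,195),5,(70,140)),'proj',proj('top',U([-.022,0,.078])))
P=[(U(rect(-.045,0,-.01,.01,.072)),(0,0,255)),(U(rect(-.185,0,-.0232,.0232,.040)),(255,0,0)),(U(rect(-.185,0,-.031,.031,.049)),(0,255,0)),(U(rect(0,.07,-.045,.045,.1)),(0,255,255))]
crop('top',140,150,130,60,6,'pics/f_t.png',P,img=it)
crop('side',235,120,65,105,7,'pics/f_s.png',P,img=im)
E
```

```text
tip mid obs [221.125 218.375] proj [[221.18462007 215.70103306]]
ball obs [190.6 178.6] proj [[190.57677942 179.2143237 ]]
```

View pics/f_t.png

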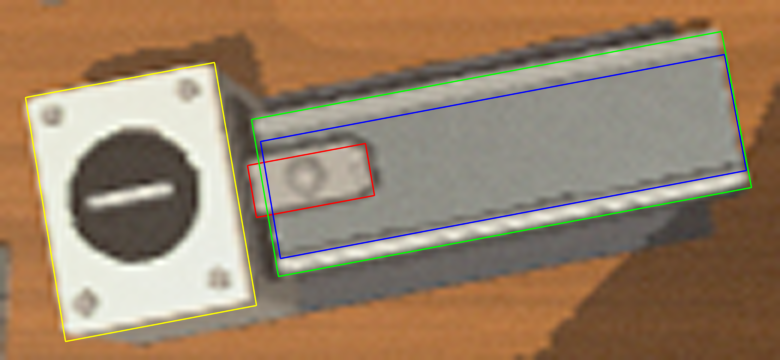

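View pics/f_s.png

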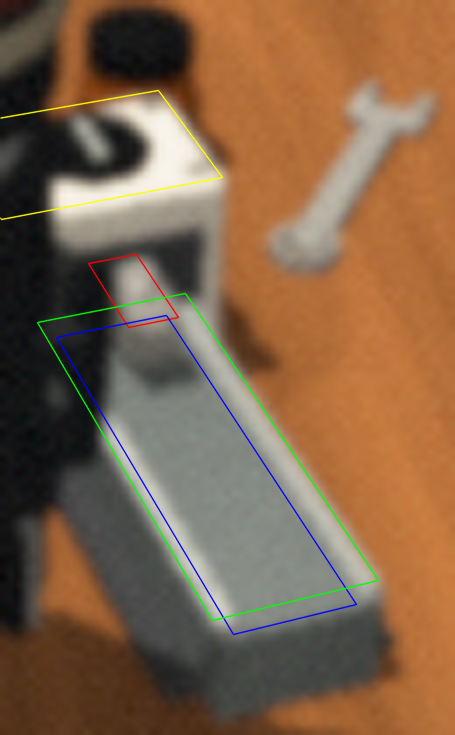

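```bash
python3 -m inch '[{"delta_pos":[-0.1,0.15,3],"turn":[0,0,0],"hand":0.5},{"delta_pos":[-0.1,0.15,7],"turn":[0,0,0],"hand":0.5},{"delta_pos":[-0.1,0.15,9],"turn":[0,0,0],"hand":0.5},{"delta_pos":[-0.1,0.15,10],"turn":[0,0,0],"hand":0.5},{"delta_pos":[-0.1,0.15,10],"turn":[0,0,0],"hand":0.5},{"delta_pos":[-0.1,0.15,10],"turn":[0,0,0],"hand":0.5}]'; python3 - <<'E'
from h import *
im=viewer.read_camera('side'); it=viewer.read_camera('top'); st()
crop('side',170,150,160,150,5,'pics/g_s.png',img=im)
crop('top',280,160,110,90,7,'pics/g_t.png',img=it)
go([.4499,-.1933,.014],131.07-90)
E
```

```text
time_s: 9.85
tool_pos: [0.4506, -0.1936, 0.0712]
orientation: [[-0.657, 0.754, 0.002], [0.754, 0.657, -0.0], [-0.002, 0.001, -1.0]]
ft_force: [-0.5, -0.5, -0.5]
finger_gap: 0.0642
t 9.95 tcp [ 0.4505 -0.1938  0.0711] F [ 0.8  0.5 -0.3] gap 0.064 q [-0.67 -0.2  -0.49  1.28  0.    0.18]
delta_cm [ 0.09 -0.03  5.71] turn [0.001 0.002 0.   ]
```

View pics/g_s.png

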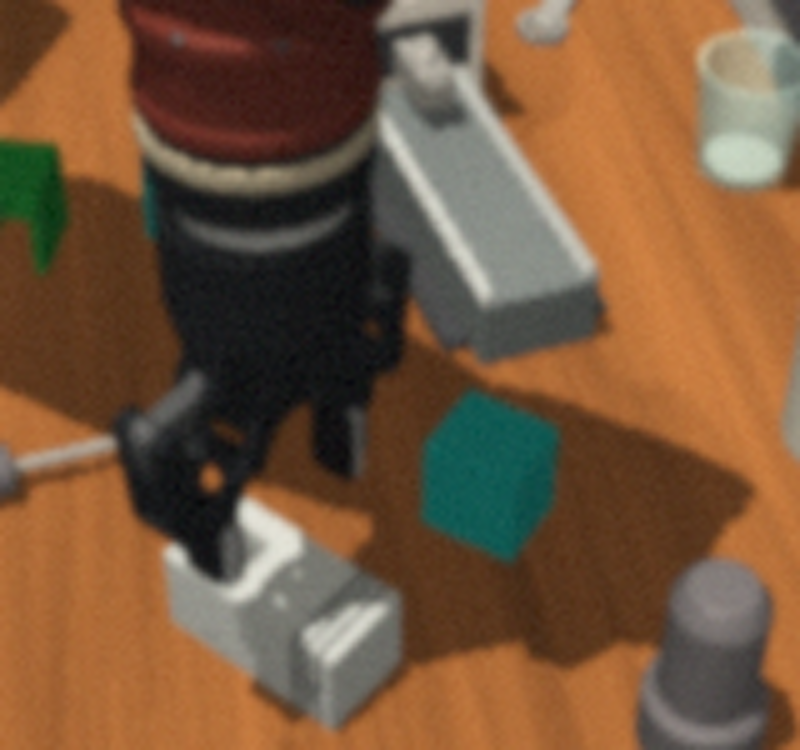

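View pics/g_t.png

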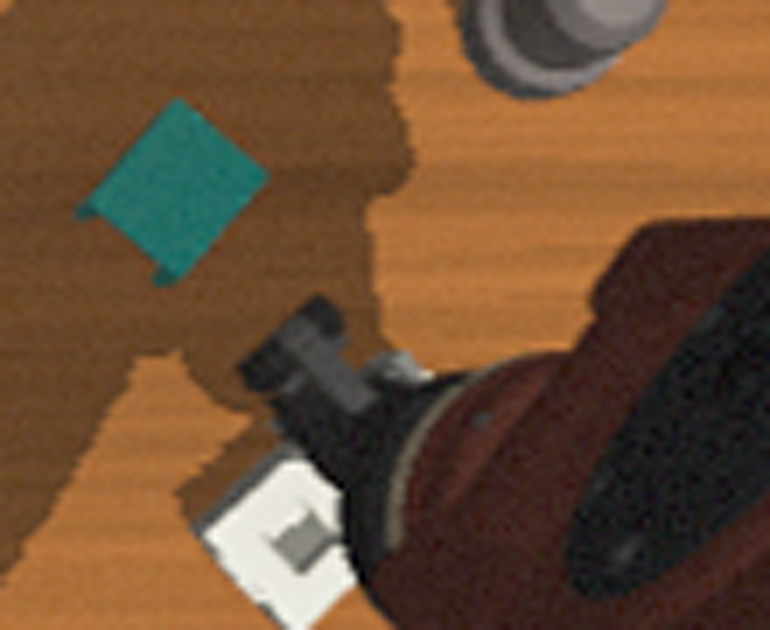

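Both fingertips project outside the sleeve's long sides (left tip (225,575), right (340,475)); the teal cube is clear. Descending.

```bash
python3 -m inch '[{"delta_pos":[0.05,0,1.5],"turn":[0,0,0],"hand":0.6},{"delta_pos":[0.05,0,2.5],"turn":[0,0,0],"hand":0.6},{"delta_pos":[0.05,0,3],"turn":[0,0,0],"hand":0.6},{"delta_pos":[0.05,0,3.5],"turn":[0,0,0],"hand":0.6}]'; python3 - <<'E'
from h import *
im=viewer.read_camera('side'); st()
crop('side',170,150,160,150,5,'pics/h_s.png',img=im)
E
```

```text
time_s: 10.45
tool_pos: [0.4495, -0.193, 0.0345]
orientation: [[-0.657, 0.754, 0.0], [0.754, 0.657, 0.001], [0.0, 0.001, -1.0]]
ft_force: [0.3, -0.3, -0.3]
finger_gap: 0.0682
t 10.5 tcp [ 0.4493 -0.1928  0.034 ] F [-0.7 -0.1 -0.5] gap 0.0679 q [-0.67 -0.18 -0.54  1.21  0.    0.18]
```

View pics/h_s.png

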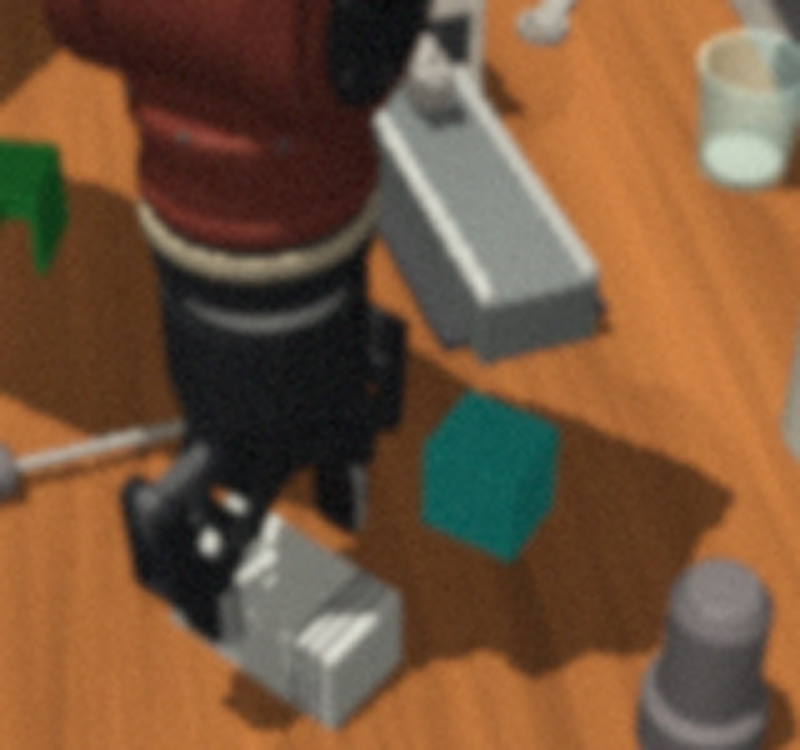

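Fingers straddle the sleeve cleanly (tips (215,630), (350,530)). Going down and gripping.

```bash
python3 -m inch '[{"delta_pos":[0,0,1],"turn":[0,0,0],"hand":0.6},{"delta_pos":[0,0,1.8],"turn":[0,0,0],"hand":0.6},{"delta_pos":[0,0,1.8],"turn":[0,0,0],"hand":0.6},{"delta_pos":[0,0,1.8],"turn":[0,0,0],"hand":-0.2},{"delta_pos":[0,0,1.8],"turn":[0,0,0],"hand":-0.2},{"delta_pos":[0,0,1.8],"turn":[0,0,0],"hand":-0.2},{"delta_pos":[0,0,1.8],"turn":[0,0,0],"hand":-0.2},{"delta_pos":[0,0,1.8],"turn":[0,0,0],"hand":-0.2},{"delta_pos":[0,0,1.8],"turn":[0,0,0],"hand":-0.2}]' 50; python3 - <<'E'
from h import *
im=viewer.read_camera('side'); it=viewer.read_camera('top');st()
s=manip.sense();T=s['tool_pos'];print(s['orientation'].round(3))
S=pose(T[0],T[1],0,np.radians(131.07))
P=[(S(rect(-.045,.045,-.022,.022,.044)),(255,0,0)),(S(rect(-.045,.045,-.022,.022,0)),(255,0,0)),(S(rect(.014,.032,-.009,.009,.044)),(0,0,255))]
crop('side',180,190,120,110,6,'pics/i_s.png',P,img=im)
crop('top',290,180,80,75,8,'pics/i_t.png',P,img=it)
E
```

```text
time_s: 11.62
tool_pos: [0.45, -0.1932, 0.0175]
orientation: [[-0.657, 0.754, 0.001], [0.754, 0.657, 0.0], [-0.001, 0.001, -1.0]]
ft_force: [-0.0, 1.1, 6.2]
finger_gap: 0.0435
t 11.72 tcp [ 0.45   -0.1932  0.0175] F [-0.4  0.1  5.3] gap 0.0428 q [-0.67 -0.16 -0.56  1.18  0.    0.18]
[[-0.657  0.754  0.001]
 [ 0.754  0.657  0.   ]
 [-0.001  0.001 -1.   ]]
```

View pics/i_s.png

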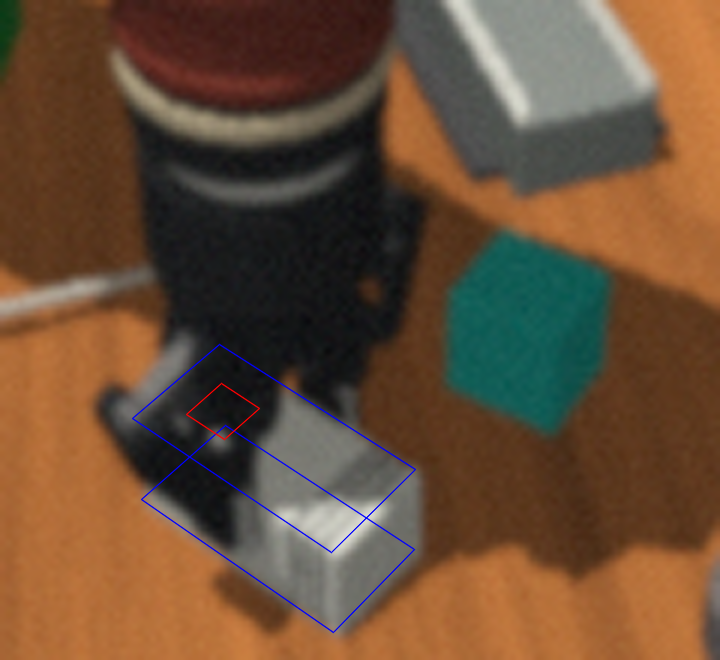

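View pics/i_t.png

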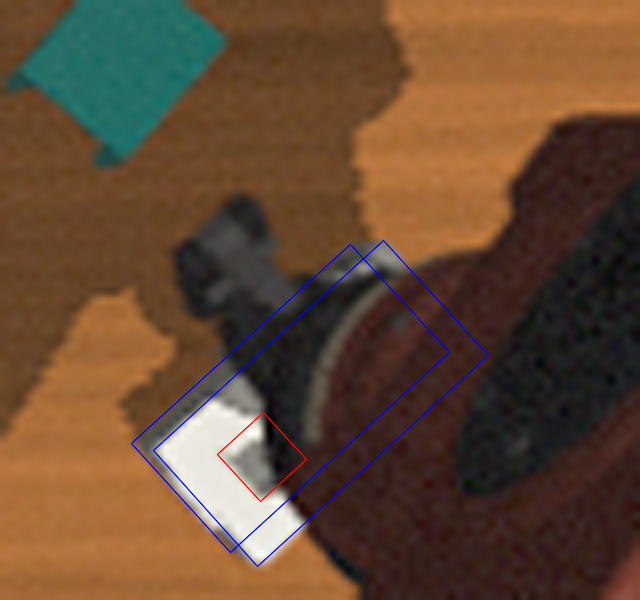

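Gripped (43 mm); the overlay matches top view within about half a pixel, and the side view is about 1 px off to the left for both sleeve and unit. Lifting and moving over the track.

```bash
python3 -m inch '[{"delta_pos":[0,0,-1],"turn":[0,0,0],"hand":-0.2},{"delta_pos":[0,0,-3],"turn":[0,0,0],"hand":-0.2},{"delta_pos":[0,0,-6],"turn":[0,0,0],"hand":-0.2},{"delta_pos":[0,0,-9],"turn":[0,0,0],"hand":-0.2},{"delta_pos":[0,0,-11],"turn":[0,0,0],"hand":-0.2},{"delta_pos":[0,0,-11],"turn":[0,0,0],"hand":-0.2},{"delta_pos":[0,0,-11],"turn":[0,0,0],"hand":-0.2}]'; python3 - <<'E'
from h import *
st(); c=U([-.108,0,0])+[.0007,0,.126]; print(c); go(c,9.775)
E
```

```text
time_s: 12.6
tool_pos: [0.4491, -0.1927, 0.1259]
orientation: [[-0.657, 0.754, -0.0], [0.754, 0.657, 0.002], [0.002, 0.001, -1.0]]
ft_force: [-0.5, 0.1, -3.6]
finger_gap: 0.0431
t 12.6 tcp [ 0.4491 -0.1927  0.1259] F [-0.5  0.1 -3.6] gap 0.0431 q [-0.67 -0.23 -0.42  1.39  0.    0.18]
[0.58303595 0.03506789 0.126     ]
delta_cm [8.370e+00 2.506e+01 2.000e-02] turn [ 0.    -0.002  0.546]
```

```bash
python3 -m inch '[{"delta_pos":[1.2,3.6,0],"turn":[0,0,0.08],"hand":-0.2},{"delta_pos":[2.5,7.5,0],"turn":[0,0,0.16],"hand":-0.2},{"delta_pos":[4,12,0],"turn":[0,0,0.25],"hand":-0.2},{"delta_pos":[5.5,16.5,0],"turn":[0,0,0.36],"hand":-0.2},{"delta_pos":[7,21,0],"turn":[0,0,0.46],"hand":-0.2},{"delta_pos":[8,24,0],"turn":[0,0,0.53],"hand":-0.2},{"delta_pos":[8.4,25.05,0],"turn":[0,-0.001,0.546],"hand":-0.2},{"delta_pos":[8.4,25.05,0],"turn":[0,-0.001,0.546],"hand":-0.2},{"delta_pos":[8.4,25.05,0],"turn":[0,-0.001,0.546],"hand":-0.2}]'; python3 - <<'E'
from h import *
st(); c=U([-.108,0,0])+[.0007,0,.07]; go(c,9.775)
E
```

```text
time_s: 13.72
tool_pos: [0.5826, 0.034, 0.1269]
orientation: [[-0.17, 0.985, 0.0], [0.985, 0.17, -0.0], [-0.0, 0.0, -1.0]]
ft_force: [0.7, 0.3, -2.6]
finger_gap: 0.0432
t 13.72 tcp [0.5826 0.034  0.1269] F [ 0.7  0.3 -2.6] gap 0.0432 q [-0.17  0.06 -0.14  1.37 -0.    1.23]
delta_cm [0.1  0.06 5.69] turn [0. 0. 0.]
```

```bash
python3 -m inch '[{"delta_pos":[0.1,0.04,2],"turn":[0,0,0],"hand":-0.2},{"delta_pos":[0.1,0.04,4],"turn":[0,0,0],"hand":-0.2},{"delta_pos":[0.1,0.04,5],"turn":[0,0,0],"hand":-0.2},{"delta_pos":[0.1,0.04,5.4],"turn":[0,0,0],"hand":-0.2},{"delta_pos":[0.1,0.04,5.4],"turn":[0,0,0],"hand":-0.2},{"delta_pos":[0.1,0.04,5.4],"turn":[0,0,0],"hand":-0.2}]'; python3 - <<'E'
from h import *
im=viewer.read_camera('side'); it=viewer.read_camera('top');st()
s=manip.sense();T=s['tool_pos']
z=T[2]-.0175;S=pose(T[0],T[1],z,UYAW)
P=[(S(rect(-.045,.045,-.022,.022,.044)),(255,0,0)),(S(rect(-.045,.045,-.022,.022,0)),(255,0,0)),(S(rect(.014,.032,-.009,.009,.044)),(0,0,255)),(U(rect(-.185,0,-.0232,.0232,.040)),(0,255,0))]
for k,(a,b) in enumerate((([],'' ),(P,'o'))):
  crop('side',225,110,90,110,6,f'pics/j_s{b}.png',a,img=im)
  crop('top',170,145,100,70,8,f'pics/j_t{b}.png',a,img=it)
A=cv2.imread('pics/j_s.png');B=cv2.imread('pics/j_so.png');cv2.imwrite('pics/j_S.png',cv2.resize(np.hstack([A,B]),(800,490)))
E
```

```text
time_s: 14.48
tool_pos: [0.584, 0.0359, 0.074]
orientation: [[-0.17, 0.985, 0.002], [0.985, 0.17, -0.0], [-0.001, 0.002, -1.0]]
ft_force: [-0.1, -0.2, -2.7]
finger_gap: 0.0432
t 14.57 tcp [0.5839 0.0359 0.0739] F [-0.8 -0.1 -1.9] gap 0.0429 q [-0.16  0.09 -0.21  1.27  0.    1.24]
```

View pics/j_S.png

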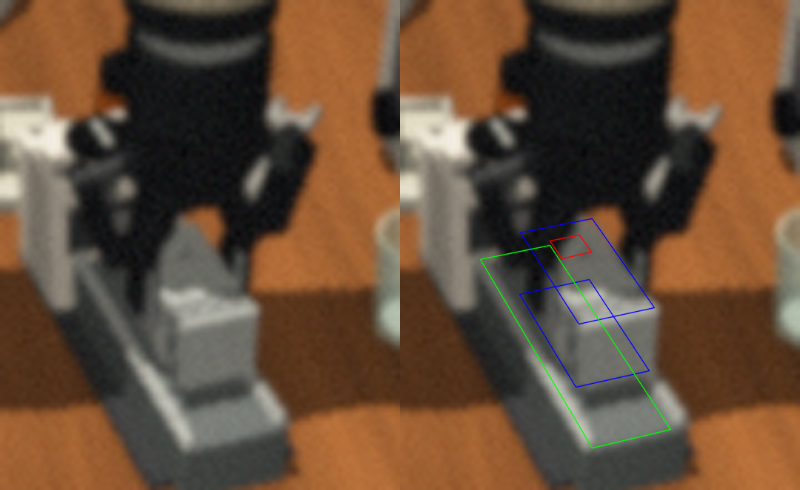

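View pics/j_to.png

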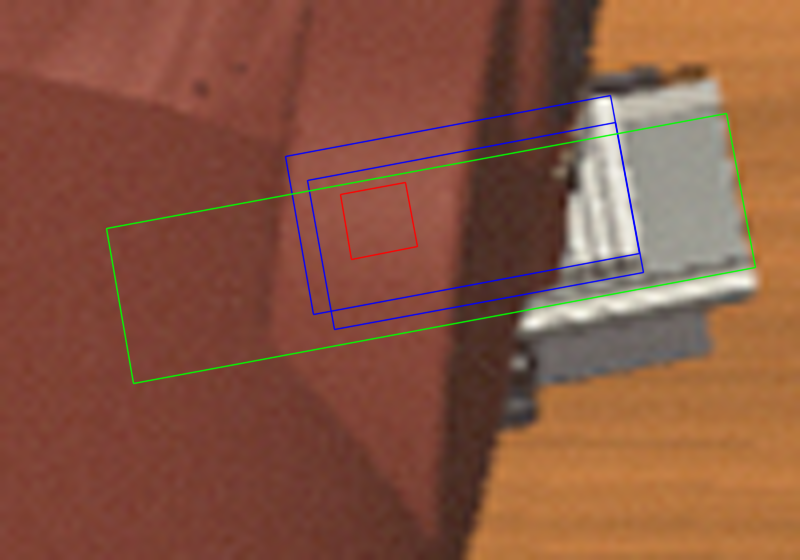

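Sleeve overlay (blue) matches in the top view within 0.3 px, and the track's floor lies about 0.5 px up from its overlay, as I'd allowed for. Letting the arm settle before the final lateral alignment.

```bash
python3 -m inch '[{"delta_pos":[0,0,0.2],"turn":[0,0,0],"hand":-0.2},{"delta_pos":[0,0,0.2],"turn":[0,0,0],"hand":-0.2},{"delta_pos":[0,0,0.2],"turn":[0,0,0],"hand":-0.2},{"delta_pos":[0,0,0.2],"turn":[0,0,0],"hand":-0.2}]'; python3 - <<'E'
from h import *
st();s=manip.sense();T=s['tool_pos']
Ri=pose(0,0,0,-UYAW); print('in unit frame (raw U)',Ri(T-np.array([UX,UY,0])).round(4))
it=np.load('top1.npy');g=cv2.cvtColor(it,cv2.COLOR_RGB2GRAY).astype(np.float32)
# lateral profiles of brightness across track at several x, z=.049
for x in(-.17,-.13,-.1,-.075):
    ys=np.arange(-.040,.0401,.0005); p=proj('top',U(np.c_[np.full_like(ys,x),ys,np.full_like(ys,.049)])).astype(np.float32)
    v=cv2.remap(g,p[:,:1],p[:,1:],cv2.INTER_CUBIC).ravel(); d=np.gradient(v)
    i=np.argsort(-np.abs(d))[:10]; print(x,[(round(ys[k]*1e3,1),int(d[k]))for k in sorted(i)])
for x in(-.04,-.035,-.03,-.01):
    ys=np.arange(-.016,.0161,.0005); p=proj('top',U(np.c_[np.full_like(ys,x),ys,np.full_like(ys,.072)])).astype(np.float32)
    v=cv2.remap(g,p[:,:1],p[:,1:],cv2.INTER_CUBIC).ravel(); d=np.gradient(v)
    i=np.argsort(-np.abs(d))[:8]; print('drive',x,[(round(ys[k]*1e3,1),int(d[k]))for k in sorted(i)])
E
```

```text
time_s: 15.08
tool_pos: [0.5835, 0.0359, 0.0713]
orientation: [[-0.17, 0.985, 0.001], [0.985, 0.17, -0.0], [-0.0, 0.001, -1.0]]
ft_force: [-0.7, -0.3, -2.5]
finger_gap: 0.0435
t 15.07 tcp [0.5835 0.0359 0.0713] F [-0.7 -0.3 -2.5] gap 0.0435 q [-0.16  0.09 -0.21  1.27  0.    1.24]
in unit frame (raw U) [-0.1074 -0.0013  0.0713]
-0.17 [(np.float64(-32.5), 17), (np.float64(-32.0), 16), (np.float64(-31.5), 16), (np.float64(24.0), 15), (np.float64(28.5), -15), (np.float64(29.0), -20), (np.float64(29.5), -21), (np.float64(30.0), -22), (np.float64(30.5), -22), (np.float64(31.0), -18)]
-0.13 [(np.float64(-32.5), 20), (np.float64(-32.0), 22), (np.float64(-31.5), 20), (np.float64(-31.0), 15), (np.float64(24.5), 15), (np.float64(28.5), -17), (np.float64(29.0), -19), (np.float64(29.5), -22), (np.float64(30.0), -24), (np.float64(30.5), -21)]
-0.1 [(np.float64(-32.0), 14), (np.float64(-31.5), 14), (np.float64(24.0), 16), (np.float64(24.5), 17), (np.float64(25.0), 16), (np.float64(29.5), -18), (np.float64(30.0), -18), (np.float64(30.5), -17), (np.float64(31.0), -16), (np.float64(31.5), -14)]
-0.075
[... 394 characters left out ...]
float64(7.5), -13), (np.float64(8.0), -13), (np.float64(8.5), -9)]
drive -0.035 [(np.float64(-16.0), -11), (np.float64(-15.5), -10), (np.float64(-12.5), 13), (np.float64(-12.0), 17), (np.float64(-11.5), 19), (np.float64(-11.0), 18), (np.float64(-10.5), 14), (np.float64(8.5), -10)]
drive -0.03 [(np.float64(-15.0), -11), (np.float64(-12.0), 13), (np.float64(-11.5), 14), (np.float64(-11.0), 12), (np.float64(7.5), -15), (np.float64(8.0), -18), (np.float64(8.5), -17), (np.float64(9.0), -13)]
drive -0.01 [(np.float64(-12.5), 13), (np.float64(-12.0), 17), (np.float64(-11.5), 19), (np.float64(-11.0), 17), (np.float64(-10.5), 13), (np.float64(8.0), -10), (np.float64(8.5), -11), (np.float64(9.0), -9)]
```

Measured centre line of lips/drive is at −1.0 to −1.6 mm in my frame; the held sleeve is at −1.3 mm. Aligned; lowering slowly.

```bash
python3 -m inch '[{"delta_pos":[0,0,0.4],"turn":[0,0,0],"hand":-0.2},{"delta_pos":[0,0,0.7],"turn":[0,0,0],"hand":-0.2},{"delta_pos":[0,0,0.9],"turn":[0,0,0],"hand":-0.2},{"delta_pos":[0,0,1.1],"turn":[0,0,0],"hand":-0.2},{"delta_pos":[0,0,1.2],"turn":[0,0,0],"hand":-0.2},{"delta_pos":[0,0,1.2],"turn":[0,0,0],"hand":-0.2}]'
```

```text
time_s: 15.82
tool_pos: [0.5835, 0.0359, 0.0592]
orientation: [[-0.17, 0.985, 0.001], [0.985, 0.17, -0.0], [-0.0, 0.001, -1.0]]
ft_force: [0.0, -0.6, -2.7]
finger_gap: 0.0433
```

```bash
python3 -m inch '[{"delta_pos":[0,0,0.1],"turn":[0,0,0],"hand":-0.2},{"delta_pos":[0,0,0.15],"turn":[0,0,0],"hand":-0.2},{"delta_pos":[0,0,0.2],"turn":[0,0,0],"hand":-0.2},{"delta_pos":[0,0,0.2],"turn":[0,0,0],"hand":-0.2}]'; python3 - <<'E'
from h import *
im=viewer.read_camera('side');st()
crop('side',225,110,90,110,6,'pics/k_s.png',img=im)
E
```

```text
time_s: 16.32
tool_pos: [0.5836, 0.0359, 0.0575]
orientation: [[-0.17, 0.985, 0.001], [0.985, 0.17, -0.0], [-0.0, 0.001, -1.0]]
ft_force: [-2.0, 0.3, 0.4]
finger_gap: 0.0432
t 16.38 tcp [0.5836 0.0359 0.0575] F [-1.4  0.6  0.3] gap 0.0432 q [-0.16  0.1  -0.23  1.25  0.    1.24]
```

View pics/k_s.png

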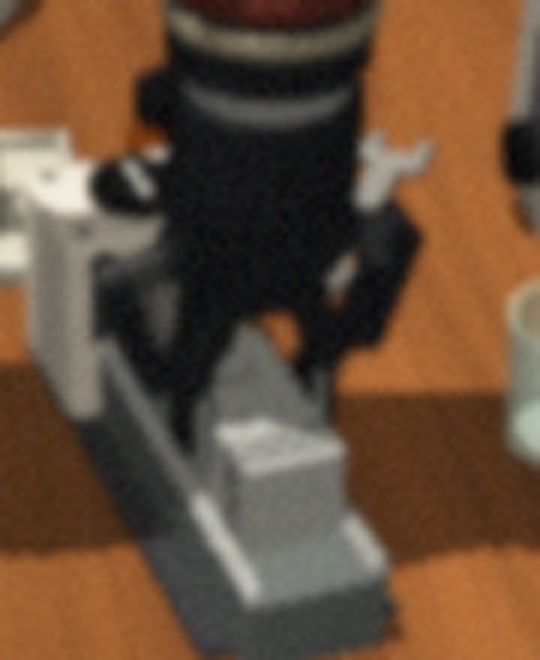

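Sleeve is seated between the lips (contact at the expected height, weight taken off). Releasing and rising.

```bash
python3 -m inch '[{"delta_pos":[0,0,0],"turn":[0,0,0],"hand":0.4},{"delta_pos":[0,0,0],"turn":[0,0,0],"hand":0.4},{"delta_pos":[0,0,0],"turn":[0,0,0],"hand":0.4},{"delta_pos":[0,0,0],"turn":[0,0,0],"hand":0.4},{"delta_pos":[0,0,-2],"turn":[0,0,0],"hand":0.4},{"delta_pos":[0,0,-5],"turn":[0,0,0],"hand":0.4},{"delta_pos":[-4,0,-8],"turn":[0,0,0],"hand":0.4},{"delta_pos":[-8,0,-8],"turn":[0,0,0],"hand":0},{"delta_pos":[-12,0,-8],"turn":[0,0,0],"hand":-1},{"delta_pos":[-12,0,-8],"turn":[0,0,0],"hand":-1},{"delta_pos":[-12,0,-8],"turn":[0,0,0],"hand":-1},{"delta_pos":[-12,0,-8],"turn":[0,0,0],"hand":-1}]'; python3 - <<'E'
from h import *
im=viewer.read_camera('side');it=viewer.read_camera('top');st()
crop('side',225,110,110,110,6,'pics/l_s.png',img=im)
crop('top',140,145,130,70,6,'pics/l_t.png',img=it); np.save('top2.npy',it)
E
```

```text
time_s: 17.88
tool_pos: [0.6038, -0.0813, 0.1378]
orientation: [[-0.171, 0.985, 0.001], [0.985, 0.171, -0.0], [-0.0, 0.001, -1.0]]
ft_force: [-0.4, 0.7, -0.9]
finger_gap: -0.0001
t 17.98 tcp [ 0.6038 -0.0814  0.1376] F [0.2 0.6 0.4] gap -0.0002 q [-0.35  0.13 -0.04  1.39  0.    1.05]
```

View pics/l_s.png

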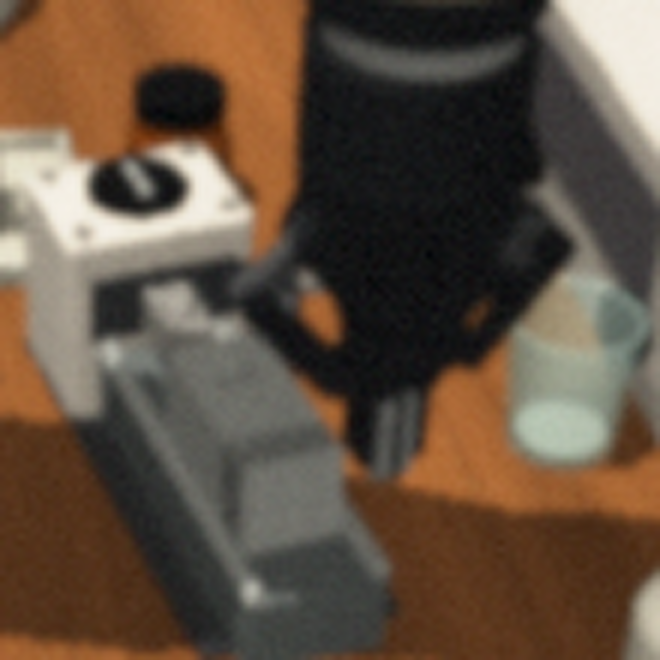

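View pics/l_t.png

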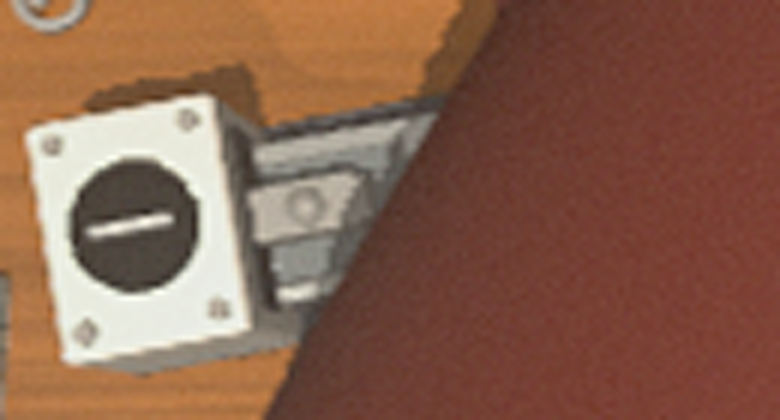

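Sleeve lies in the track, released, mouth short of the drive, with a clear gap. The shut fingers hang behind it. Going down behind the back face.

```bash
python3 - <<'E'
from h import *
st();Ri=pose(0,0,0,-UYAW); print(Ri(manip.sense()['tool_pos']-np.array([UX,UY,0])).round(4))
c=U([-.178,-.0013,.048]);go(c,9.775)
E
```

```text
t 17.98 tcp [ 0.6038 -0.0814  0.1376] F [0.2 0.6 0.4] gap -0.0002 q [-0.35  0.13 -0.04  1.39  0.    1.05]
[-0.2264 -0.0014  0.1376]
delta_cm [ 4.84 -0.01  8.95] turn [0.001 0.    0.002]
```

```bash
python3 -m inch '[{"delta_pos":[2.5,0,0],"turn":[0.001,0,0.002],"hand":-1},{"delta_pos":[4.7,0,0],"turn":[0.001,0,0.002],"hand":-1},{"delta_pos":[4.7,0,2],"turn":[0.001,0,0.002],"hand":-1},{"delta_pos":[4.7,0,5],"turn":[0.001,0,0.002],"hand":-1},{"delta_pos":[4.7,0,7.5],"turn":[0.001,0,0.002],"hand":-1},{"delta_pos":[4.7,0,8.7],"turn":[0.001,0,0.002],"hand":-1},{"delta_pos":[4.7,0,8.9],"turn":[0.001,0,0.002],"hand":-1},{"delta_pos":[4.7,0,8.9],"turn":[0.001,0,0.002],"hand":-1}]'; python3 - <<'E'
from h import *
im=viewer.read_camera('side');it=viewer.read_camera('top');st()
Ri=pose(0,0,0,-UYAW); print(Ri(manip.sense()['tool_pos']-np.array([UX,UY,0])).round(4))
crop('side',225,110,110,110,6,'pics/m_s.png',img=im)
crop('top',140,145,130,70,6,'pics/m_t.png',img=it)
E
```

```text
time_s: 18.98
tool_pos: [0.5964, -0.0362, 0.049]
orientation: [[-0.168, 0.986, 0.001], [0.986, 0.168, -0.001], [-0.001, 0.001, -1.0]]
ft_force: [-0.7, 0.7, 0.0]
finger_gap: 0.0001
t 19.07 tcp [ 0.5967 -0.0363  0.0494] F [ 0.7 -0.  -0. ] gap -0.0003 q [-0.28  0.14 -0.19  1.23 -0.    1.12]
[-0.1808 -0.0021  0.0494]
```

View pics/m_s.png

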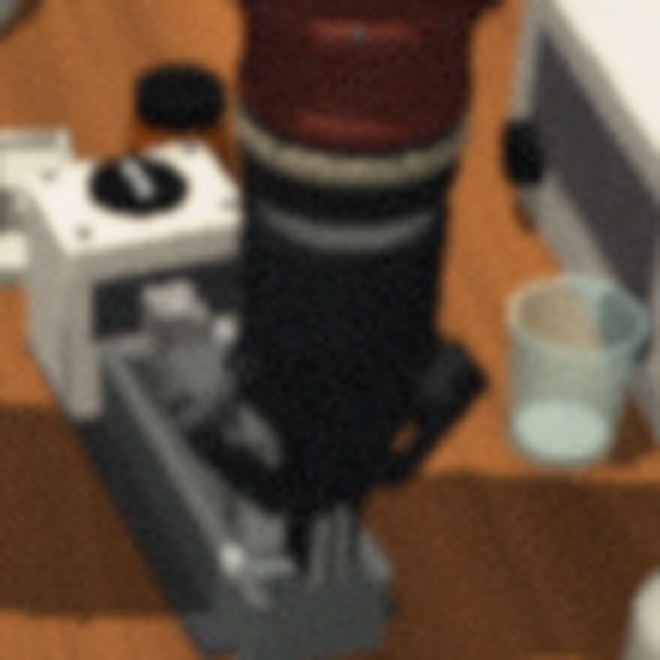

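View pics/m_t.png

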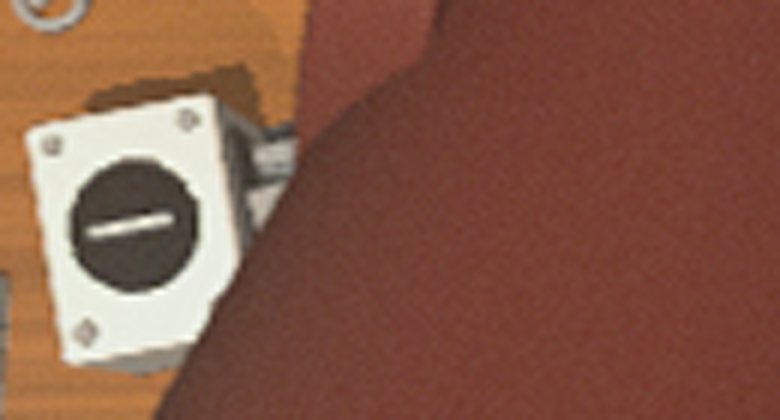

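Fingers are down behind the sleeve (tips (310,570)), nothing touched. Pushing gently at first.

```bash
python3 -m inch '[{"delta_pos":[0.6,-0.06,0],"turn":[0,0,-0.002],"hand":-1},{"delta_pos":[1.2,-0.06,0],"turn":[0,0,-0.002],"hand":-1},{"delta_pos":[1.6,-0.06,0],"turn":[0,0,-0.002],"hand":-1},{"delta_pos":[2,-0.06,0],"turn":[0,0,-0.002],"hand":-1},{"delta_pos":[2.4,-0.06,0],"turn":[0,0,-0.002],"hand":-1},{"delta_pos":[2.8,-0.06,0],"turn":[0,0,-0.002],"hand":-1},{"delta_pos":[3.2,-0.06,0],"turn":[0,0,-0.002],"hand":-1}]'; python3 - <<'E'
from h import *
it=viewer.read_camera('side');st()
s=manip.sense();R=pose(0,0,0,-UYAW); print(R(s['tool_pos']-np.array([UX,UY,0])).round(4),'F unit',R(s['ft_force']).round(1),'q',np.round(s['qvel'],3))
E
```

```text
time_s: 19.95
tool_pos: [0.5901, -0.0045, 0.0484]
orientation: [[-0.17, 0.985, 0.0], [0.985, 0.17, -0.001], [-0.001, 0.0, -1.0]]
ft_force: [0.9, -1.7, 1.1]
finger_gap: 0.0001
t 20.0 tcp [ 0.5899 -0.0039  0.0484] F [ 0.5 -0.3  0.9] gap 0.0001 q [-0.23  0.12 -0.22  1.23 -0.    1.17]
[-0.1477 -0.0009  0.0484] F unit [-0.4 -0.4  0.9] q [-0.005  0.005  0.002  0.001  0.004 -0.012]
```

```bash
python3 -m inch '[{"delta_pos":[0.3,0,0],"turn":[0,0,0],"hand":-1},{"delta_pos":[0.6,0,0],"turn":[0,0,0],"hand":-1},{"delta_pos":[0.9,0,0],"turn":[0,0,0],"hand":-1},{"delta_pos":[1.2,0,0],"turn":[0,0,0],"hand":-1}]'; python3 - <<'E'
from h import *
im=viewer.read_camera('side')
s=manip.sense();R=pose(0,0,0,-UYAW); print(R(s['tool_pos']-np.array([UX,UY,0])).round(4),'F unit',R(s['ft_force']).round(1),'M',s['moment'].round(2))
crop('side',225,110,110,110,6,'pics/n_s.png',img=im)
E
```

```text
time_s: 20.5
tool_pos: [0.5879, 0.0074, 0.0483]
orientation: [[-0.17, 0.985, 0.0], [0.985, 0.17, -0.0], [-0.0, 0.0, -1.0]]
ft_force: [0.2, -2.0, 1.9]
finger_gap: 0.0
[-0.1358 -0.0007  0.0482] F unit [-0.8 -1.   1.1] M [-0.12 -0.07 -0.05]
```

View pics/n_s.png

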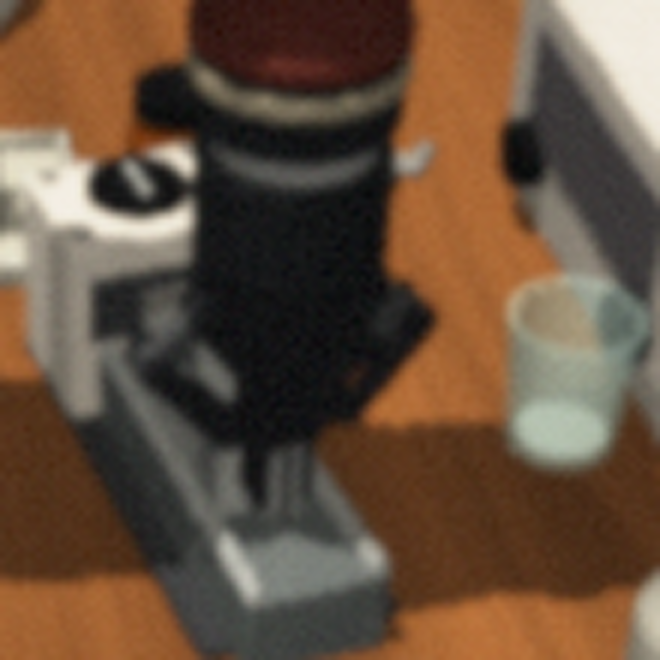

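Sleeve has started onto the drive with only ~2 N. Continuing.

```bash
python3 -m inch '[{"delta_pos":[0.3,0,0],"turn":[0,0,0],"hand":-1},{"delta_pos":[0.6,0,0],"turn":[0,0,0],"hand":-1},{"delta_pos":[0.9,0,0],"turn":[0,0,0],"hand":-1},{"delta_pos":[1.2,0,0],"turn":[0,0,0],"hand":-1}]'; python3 -c "
from h import *
s=manip.sense();R=pose(0,0,0,-UYAW); print(R(s['tool_pos']-np.array([UX,UY,0])).round(4),'F unit',R(s['ft_force']).round(1))"; python3 -m inch '[{"delta_pos":[0.3,0,0],"turn":[0,0,0],"hand":-1},{"delta_pos":[0.6,0,0],"turn":[0,0,0],"hand":-1},{"delta_pos":[0.9,0,0],"turn":[0,0,0],"hand":-1},{"delta_pos":[1.2,0,0],"turn":[0,0,0],"hand":-1},{"delta_pos":[1.5,0,0],"turn":[0,0,0],"hand":-1}]'; python3 -c "
from h import *
s=manip.sense();R=pose(0,0,0,-UYAW); print(R(s['tool_pos']-np.array([UX,UY,0])).round(4),'F unit',R(s['ft_force']).round(1))"
```

```text
time_s: 21.05
tool_pos: [0.5858, 0.0193, 0.0483]
orientation: [[-0.17, 0.985, 0.0], [0.985, 0.17, -0.0], [-0.0, 0.0, -1.0]]
ft_force: [-0.1, -1.1, 1.3]
finger_gap: 0.0001
[-0.1241 -0.0008  0.0483] F unit [-1.   0.3  1.3]
time_s: 21.68
tool_pos: [0.5836, 0.0331, 0.0484]
orientation: [[-0.169, 0.986, 0.001], [0.986, 0.169, -0.002], [-0.002, 0.0, -1.0]]
ft_force: [0.8, -5.8, 0.8]
finger_gap: -0.0003
[-0.1102 -0.0009  0.0484] F unit [-5.9  0.2  0.8]
```

Riding over the ball at ~6 N. Last ~9 mm in small steps.

```bash
python3 -m inch '[{"delta_pos":[0.25,0,0],"turn":[0,0,0],"hand":-1},{"delta_pos":[0.5,0,0],"turn":[0,0,0],"hand":-1},{"delta_pos":[0.6,0,0],"turn":[0,0,0],"hand":-1},{"delta_pos":[0.6,0,0],"turn":[0,0,0],"hand":-1}]'; python3 -c "
from h import *
s=manip.sense();R=pose(0,0,0,-UYAW); print(R(s['tool_pos']-np.array([UX,UY,0])).round(4),'F unit',R(s['ft_force']).round(1))"; python3 -m inch '[{"delta_pos":[0.1,0,0],"turn":[0,0,0],"hand":-1},{"delta_pos":[0.2,0,0],"turn":[0,0,0],"hand":-1},{"delta_pos":[0.2,0,0],"turn":[0,0,0],"hand":-1}]'; python3 -c "
from h import *
s=manip.sense();R=pose(0,0,0,-UYAW); print(R(s['tool_pos']-np.array([UX,UY,0])).round(4),'F unit',R(s['ft_force']).round(1))"
```

```text
time_s: 22.18
tool_pos: [0.5821, 0.0402, 0.0481]
orientation: [[-0.171, 0.985, -0.0], [0.985, 0.171, 0.0], [0.0, -0.0, -1.0]]
ft_force: [-0.0, 0.2, 0.0]
finger_gap: -0.0
[-0.1029 -0.0006  0.0481] F unit [ 0.2 -0.   0. ]
time_s: 22.55
tool_pos: [0.5819, 0.0418, 0.0482]
orientation: [[-0.17, 0.985, 0.0], [0.985, 0.17, -0.0], [-0.0, 0.0, -1.0]]
ft_force: [0.0, -0.4, 0.2]
finger_gap: 0.0001
[-0.1013 -0.0007  0.0482] F unit [-0.4  0.1  0.2]
```

Force dropped to zero: it clicked and ran ahead. Pressing on until firm shoulder contact.

```bash
python3 -m inch '[{"delta_pos":[0.1,0,0],"turn":[0,0,0],"hand":-1},{"delta_pos":[0.2,0,0],"turn":[0,0,0],"hand":-1},{"delta_pos":[0.2,0,0],"turn":[0,0,0],"hand":-1}]'; python3 -m inch '[{"delta_pos":[0.1,0,0],"turn":[0,0,0],"hand":-1},{"delta_pos":[0.1,0,0],"turn":[0,0,0],"hand":-1}]';python3 -c "
from h import *
s=manip.sense();R=pose(0,0,0,-UYAW); print(R(s['tool_pos']-np.array([UX,UY,0])).round(4),'F unit',R(s['ft_force']).round(1))"
```

```text
time_s: 22.92
tool_pos: [0.5817, 0.0437, 0.0483]
orientation: [[-0.17, 0.985, 0.0], [0.985, 0.17, -0.0], [-0.0, 0.0, -1.0]]
ft_force: [0.7, -0.4, -0.6]
finger_gap: 0.0003
time_s: 23.18
tool_pos: [0.5819, 0.0438, 0.0484]
orientation: [[-0.17, 0.986, 0.001], [0.986, 0.17, -0.002], [-0.002, 0.001, -1.0]]
ft_force: [2.4, -5.4, -2.0]
finger_gap: 0.0
[-0.0993 -0.001   0.0484] F unit [-5.7 -1.5 -2. ]
```

```bash
python3 -m inch '[{"delta_pos":[0.1,0,0],"turn":[0,0,0],"hand":-1},{"delta_pos":[0.15,0,0],"turn":[0,0,0],"hand":-1},{"delta_pos":[0.15,0,0],"turn":[0,0,0],"hand":-1}]';python3 -c "
from h import *
s=manip.sense();R=pose(0,0,0,-UYAW); print(R(s['tool_pos']-np.array([UX,UY,0])).round(4),'F unit',R(s['ft_force']).round(1))"
```

```text
time_s: 23.55
tool_pos: [0.582, 0.0438, 0.0486]
orientation: [[-0.168, 0.986, 0.001], [0.986, 0.168, -0.005], [-0.005, 0.001, -1.0]]
ft_force: [2.6, -13.4, -2.1]
finger_gap: 0.0002
[-0.0994 -0.0012  0.0486] F unit [-13.7  -0.3  -2.1]
```

Firm stop: 13.7 N with no movement. Backing off, rising clear, and looking.

```bash
python3 -m inch '[{"delta_pos":[-1,0,0],"turn":[0,0,0],"hand":-1},{"delta_pos":[-3,0,0],"turn":[0,0,0],"hand":-1},{"delta_pos":[-5,0,0],"turn":[0,0,0],"hand":-1},{"delta_pos":[-6,0,-3],"turn":[0,0,0],"hand":-1},{"delta_pos":[-7,0,-8],"turn":[0,0,0],"hand":-1},{"delta_pos":[-9,2,-14],"turn":[0,0,0],"hand":-1},{"delta_pos":[-14,-3,-16],"turn":[0,0,0],"hand":-1},{"delta_pos":[-19,-8,-16],"turn":[0,0,0],"hand":-1},{"delta_pos":[-24,-12,-16],"turn":[0,0,0],"hand":-1},{"delta_pos":[-24,-12,-16],"turn":[0,0,0],"hand":-1},{"delta_pos":[-24,-12,-16],"turn":[0,0,0],"hand":-1}]'; python3 - <<'E'
from h import *
im=viewer.read_camera('side');it=viewer.read_camera('top');st()
crop('side',215,110,110,110,6,'pics/o_s.png',img=im)
crop('top',140,145,130,70,6,'pics/o_t.png',img=it)
cv2.imwrite('pics/o_full.png',cv2.resize(it[:,:,::-1],(800,600)))
E
```

```text
time_s: 24.92
tool_pos: [0.5029, -0.2129, 0.2084]
orientation: [[-0.167, 0.986, 0.0], [0.986, 0.167, -0.0], [-0.0, 0.0, -1.0]]
ft_force: [0.1, 0.4, -0.1]
finger_gap: 0.0002
t 25.02 tcp [ 0.5038 -0.211   0.2083] F [ 0.6 -0.3 -1. ] gap 0.0001 q [-0.64 -0.06 -0.11  1.52  0.    0.76]
```

View pics/o_s.png

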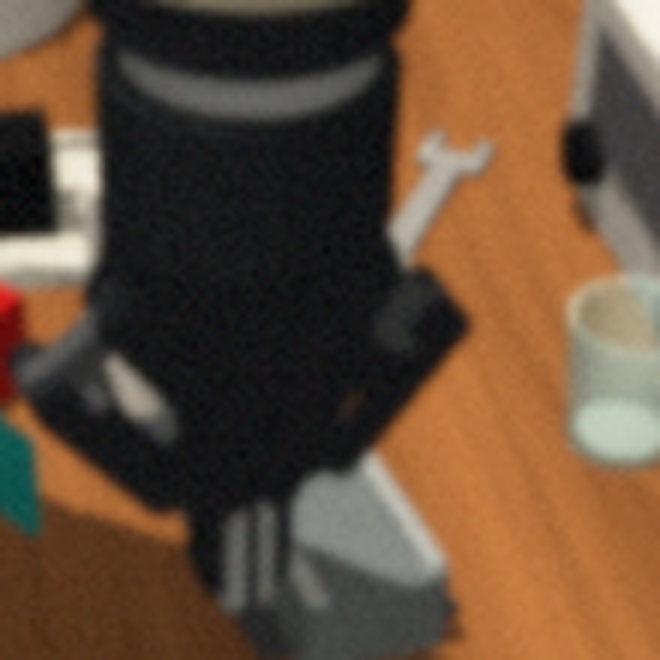

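View pics/o_t.png

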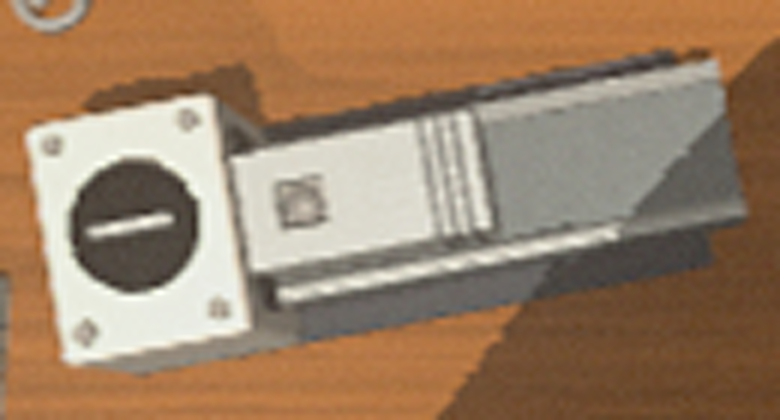

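View pics/o_full.png

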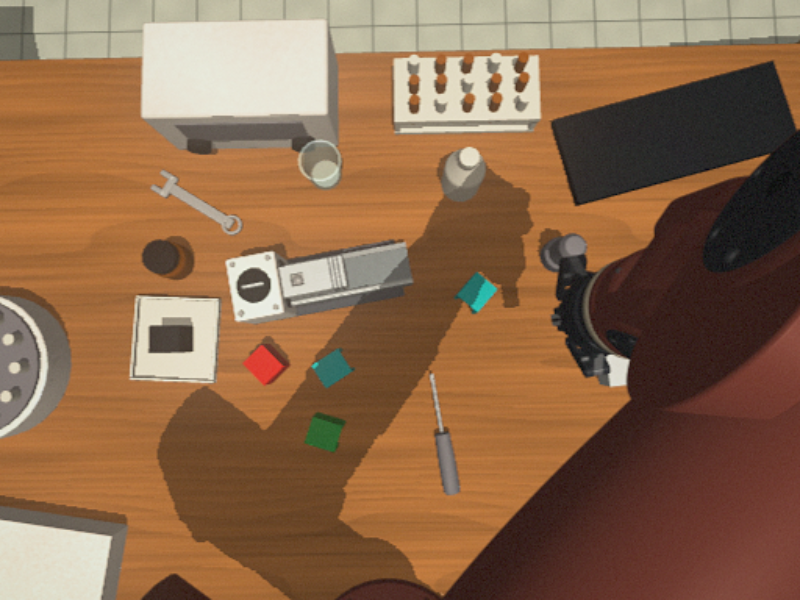

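The top view shows the sleeve's mouth against the gearbox face and the ball up inside the window (crop (301,203)). The cap stands in the tray (full view (170,337)), and the visible bystanders are where they were. The arm is clear at z = 0.21, so I'm handing in.

```bash
python3 -c "
from station import manip
print(manip.job_done())"
```

```text
the job is handed in; nothing more can be done
None
```

The job is done and handed in at about 25 s of robot time, with no verdict reported.

- **Cap:** I lifted it straight up by 11 cm and stood it upright in the white tray.
- **Sleeve:** I laid the open-mouthed sleeve in the track, window up and about 17 mm short of the drive, and let go of it. Then I pushed it home from behind with shut fingers.
- **Push forces:** The push took about 6 N over the ball, then dropped to zero at the click. It ended against a firm stop, with 13.7 N and no further movement.

**Last checks:** The final top view shows the sleeve's mouth against the gearbox face, the ball centred in the window and the cap upright in the tray. The other things I could see had not moved. The gripper stood clear, with its tip 21 cm above the bench.

**What disagreed or went unchecked:**
- The side camera read about 1 px off for both the sleeve and the drive unit, so I aligned mainly on the top view.
- My first fit of the drive unit was about 1 mm off sideways. I corrected for that before lowering the sleeve.
- In the last pictures the arm hid the sleeve from the side camera and part of the closed blank from the top camera. Those two were not seen in full at the end.

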